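# Load the sample changer and index it one click

### The arm

A 6-joint arm with a two-finger parallel gripper is mounted at the origin on a cart in front of the work surface, level with it; the furniture and walls round the work are solid. World frame = base frame: x ahead of the robot, y to its left, z up, the work surface at z = 0. Lengths are in m, angles in rad, forces in N, time in s.
With the tool pointing down it reaches from about 0.25 to 0.775 m from the base axis. Payload 4 kg.
Tool frame: the origin (TCP) lies on the centre line of the jaws, within the pads' length; the fingertips stand 22 mm ahead of it and the grasp point (between the pads) lies 3 mm ahead of it; x points along the fingers, z is the direction in which the jaws open and shut, and the axes are right-handed (so a half turn about x gives the same grasp; the last joint's range is limited). The gripper opens to 85 mm and grips with 20 to 120 N. Pads are 22 mm wide; open, the fingers measure 114 mm over their backs; the gripper's body (76 mm by 85 mm) begins 54 mm behind the grasp point. The pads swing forward as they close: fully open they stand 13 mm farther back than shut.
Start: joints at [1.228, 0.087, 1.371, -0, 1.684, -0.103], TCP at [0.131, 0.534, 0.253] pointing down, gripper open.
Joint ranges: [-3.1, 3.1], [-0.76, 2.03], [0.27, 2.55], [-1.08, 4.22], [0.17, 2.65], [-2.57, 2.57]. Speed limits (rad/s): [2.79, 2.79, 3.14, 3.14, 3.14, 3.14].

### API

Orientations are given as a rotation vector (axis times angle).
In Python, from cell import observe, capture, get_calibration, close_job gives the robot as it stands.
- The arm moves only by the tool carry_out, never from a script. Its argument "deltas" is a list of rows, each a list of 7 numbers: the turn, a rotation vector about the world's x, y, z in rad, then the shift along the world's x, y, z in cm, then the gripper command: -1 is fully open, 1 is shut, values between are in proportion. A call has 1 to 10 rows; each row shifts and turns the commanded pose from where the row before left it; what a row does not reach is not made up. A row lasts 1/10 s, in which the tool goes at most 50 mm and 8.59 degrees, less where a joint would pass 70% of its speed; a pose out of reach is approached as far as the arm can. A call is refused whole if a number of a shift passes 5 or a number of a turn 0.15, either way. A call with a gripper value outside its range is refused whole. The fingers move at their own pace and stop on an object; "force" is the grip in N (left out, the last holds). Time passes only in rows, so rows that do not move let the fingers close. It gives the time, the measured TCP pose, the force and the opening at its end, in the units of the state.
- observe(): the state, without advancing time (a new reading comes with each control period).
- capture(name): name is "side" or "top"; returns (picture, depth): 384x512x3 uint8, red, green, blue; 384x512 float32, m along the optical axis (not along the pixel's ray), 0 where there is no reading.
- get_calibration(name): a dict with "fx", "fy", "cx", "cy" (pixels), "R" (3x3) and "t" (3): a world point X has camera coordinates R X + t. Camera axes: x right, y down, z forward; pixel columns grow to the right and rows downward; lengths in m; the calibration is good to about 2 mm. A picture is of the moment at which its call begins. get_calibration takes no time and is no camera call.
- close_job(): hands the job in, once; it reports no verdict.
The state is a dict: "t": time; "joint_pos": joint angles; "qvel": joint speeds; "tau": joint torques, N m; "ee_pos": TCP position; "ee_rot": TCP orientation; "ft_force": force on the tool from outside, world axes, zero at the start; "moment": the same for the moment, N m; "gripper_width": opening from 0.0 (shut) to 1.0 (fully open).
Only numpy, scipy, OpenCV 4.12 (cv2) and the standard library are available. Lean on these libraries where they do the work, as an engineer would, in place of code of your own. Each camera call takes 0.05 s, during which the arm holds its last target. There are 200 camera calls.

### The job

Put the loose glass weighing bottle upright into the empty pocket at the yellow pointer of the sample changer and push it down firmly until its stiff seat has slid down and stopped (the push must reach about 15 N; the glass must never be pressed into the pocket with more than 25 N). Then turn the wheel by exactly one click in the direction of its red arrow, counter-clockwise seen from above, so that it rests in the next notch, and let go. Leave the three bottles already loaded in their pockets, and the sample tin and the crucible where they stand.

Things in the scene. Friction and masses are not known exactly. Their poses are not given: they have to be found in the camera images.
- changer: Grey fixed stand of the changer. Origin: on the wheel's vertical axis at worktop height; z up; its own -x axis points to the yellow pointer. On it turns an aluminium wheel with six grey cups (pockets) 60 degrees apart on a circle of 95 mm radius, outermost radius 123 mm. The three pockets next counter-clockwise from the pointer hold bottles already (tops 101 mm high); the others are empty.
- wheel (a joint): Angle of the wheel, rad, counter-clockwise from above positive; 0 in the notch where it starts. A sprung roller holds it in notches 60 degrees (1.047) apart. Turning takes up to about 0.5 N m, most at the start; past half-way (0.52) the roller pulls the free wheel on into the next notch, before half-way it pulls it back.
- pointer (a point): Top of the yellow pointer block at the edge of the stand, 36 mm above the worktop; the pocket to load is the one between it and the wheel's axis.
- pocket_mouth (a point): Centre of the mouth of the pocket to load (at the pointer at the start), at rim height, 52 mm above the worktop; it turns with the wheel. Bore 43 mm, widening to 50 mm over the top 5 mm. The pocket is 95 mm from the wheel's axis.
- seat_range (a point): A point fixed in that pocket, 10 mm below its rim. The top of the white seat disc lies up to 5 mm above or below it, set anew each time and not measured. The seat carries the bottle, slides 5 mm down under a push of about 8 N and stays down, then meets its stop, hard rubber giving about 0.2 mm per N: the steep rise of force there shows that the bottle is home.
- knob_grip (a point): Middle of the black bar knob on the post in the wheel's centre, on the wheel's axis, 124 mm above the worktop: 14 mm thick, 52 mm long, 28 mm high (110 to 138 mm above the worktop). It turns with the wheel. With the wheel at 0 its length lies along the stand's y axis and its flat sides face along the stand's x axis.
- bottle: The loose glass weighing bottle with its ground stopper (one rigid piece), 64 mm high, 50 g. Origin: centre of its underside, z up through the stopper. Body 40 mm in diameter up to 40 mm, collar of the stopper 43 mm in diameter above it, and a knob on top.
- bottle_mid (a point): Centre of the loose weighing bottle, half-way up (32 mm above its underside).
- tin: Low round aluminium sample tin with lid, 70 mm in diameter, 30 mm high; stays where it is. Origin: centre of its underside.
- crucible: Small white porcelain crucible, 44 mm in diameter, 37 mm high; stays where it is. Origin: centre of its underside.
- loaded_1: Weighing bottle already loaded, like the loose one, in the first pocket counter-clockwise from the pocket at the pointer. Origin: centre of its underside, 15 mm below the rim. It stays in its pocket and turns with the wheel.
- loaded_2: Weighing bottle already loaded, like the loose one, in the second pocket counter-clockwise from the pocket at the pointer. Origin: centre of its underside, 15 mm below the rim. It stays in its pocket and turns with the wheel.
- loaded_3: Weighing bottle already loaded, like the loose one, in the third pocket counter-clockwise from the pocket at the pointer. Origin: centre of its underside, 15 mm below the rim. It stays in its pocket and turns with the wheel.
Mind the look-alikes: they are no part of the job. Leave any blue or brown look-alike of the bottle alone.

How it is judged:
On the way, in this order (a step that is already met when the one before it is completed fails the run):
1. the bottle stands upright in the pocket at the pointer, the wheel still in its first notch, and is pushed down on its seat with at least 12 N (horizontal distance between bottle and pocket_mouth below 0.004 m and z of bottle in the frame of pocket_mouth below -0.008 m and angle between bottle's own z axis and vertical below 0.12 rad and value of joint wheel between -0.15 and 0.15 rad and contact force between bottle and changer above 12 N), for 0.1 s.
2. the wheel rests one notch further counter-clockwise (value of joint wheel between 0.98 and 1.11 rad), for 0.2 s.
At the end, for the whole second after the job is handed in: The wheel rests in the next notch (0.98 to 1.11 rad counter-clockwise of the start); the bottle stands in the pocket it was loaded into, within 4 mm of its axis, its underside at least 8 mm below the rim, tilted under 0.12 rad, at rest (all of step 2 and velocity of joint wheel between -0.05 and 0.05 rad/s and horizontal distance between bottle and pocket_mouth below 0.004 m and z of bottle in the frame of pocket_mouth below -0.008 m and angle between bottle's own z axis and vertical below 0.12 rad and linear speed of bottle below 0.02 m/s); the robot touches nothing.
It fails at once if the bottle is pressed against the changer with more than 25 N (contact force between bottle and changer above 25 N).
It fails at once if the wheel is turned beyond the next notch (1.4 rad) or backwards (-0.3 rad) (value of joint wheel above 1.4 rad or value of joint wheel below -0.3 rad).
It fails at once if the tin or the crucible is moved by more than 20 mm (distance of any of tin, crucible from where it was at the start of the episode above 0.02 m).
It fails at once if one of the bottles already loaded is tipped (0.4 rad) or lifted out of its pocket (underside above 60 mm) (angle between any of loaded_1, loaded_2, loaded_3's own z axis and vertical above 0.4 rad or height (world z) of any of loaded_1, loaded_2, loaded_3 above 0.06 m).
It also fails if it takes over 48 s, if anything falls off the work surface, if the arm or the gripper's body presses on something with over 40 N, if the wrist force passes 120 N, or if a joint passes its speed limit or range.

## Working session

There is one attempt and no reset: what is moved stays moved. The work goes in short steps, Python scripts to look and compute and a tool call to move; the robot and the scene stay as the last step left them, time stands still between calls to the robot, and variables do not carry over. Pictures are saved under pics/ and viewed, about 8 in all and at most 12, crops included, and the job is handed in when it is done.

Besides the shell and the picture viewer there is one more tool, called after "Emit:" as name([rows], argument=value, ...), one row to a line, values as JSON. carry_out: Moves the arm, as the interface text tells. Its arguments: {"type":"object","properties":{"deltas":{"type":"array"},"force":{"type":"number"}},"required":["deltas"]}

```bash
ls; mkdir -p pics; cat > h.py <<'E'
import numpy as np, cv2
from cell import *
def snap(n,tag):
    p,d=capture(n); np.savez(f'pics/{tag}.npz',p=p,d=d); cv2.imwrite(f'pics/{tag}.png',p[:,:,::-1]); return p,d
def w(n,d,u,v,depth=None):
    c=get_calibration(n); z=d[int(v),int(u)] if depth is None else depth
    X=np.array([(u-c['cx'])/c['fx']*z,(v-c['cy'])/c['fy']*z,z])
    return c['R'].T@(X-c['t'])
def onz(n,u,v,h):
    c=get_calibration(n); R=np.array(c['R']); o=-R.T@c['t']; r=R.T@np.array([(u-c['cx'])/c['fx'],(v-c['cy'])/c['fy'],1])
    return o+r*(h-o[2])/r[2]
E
python3 - <<'E'
from h import *
a,_=snap('side','s0'); b,_=snap('top','t0')
for n in('side','top'):
    c=get_calibration(n); print(n,c['fx'],c['cx'],c['cy'],np.round(-np.array(c['R']).T@c['t'],3),np.round(c['R'],2).tolist())
print(observe())
E
```

```text
pics
side 482.0043746283455 247.58688182896194 193.993979831734 [ 0.198 -1.159  0.564] [[0.94, -0.33, 0.01], [-0.13, -0.39, -0.91], [0.3, 0.86, -0.41]]
top 409.9397460098591 258.15848782127915 190.60668725574558 [ 0.428 -0.171  1.212] [[-0.03, -1.0, 0.0], [-0.99, 0.03, -0.1], [0.1, -0.0, -1.0]]
{'t': 0.1, 'joint_pos': array([ 1.22790327e+00,  8.79127147e-02,  1.37214795e+00, -1.67027168e-05,
        1.68360664e+00, -1.03062208e-01]), 'qvel': array([-0.00061981, -0.00205763, -0.00282053,  0.00041443,  0.00123658,
        0.00109935]), 'tau': array([ 1.90654486e-03, -3.53014290e+01, -3.14218569e+01, -8.96223128e-05,
        7.87879690e-03,  3.86085514e-05]), 'ee_pos': array([0.1304942 , 0.53386546, 0.25221611]), 'ee_rot': array([-1.0319271 ,  1.31494661,  1.0300564 ]), 'ft_force': array([ 0.11090089,  0.44194666, -0.16607444]), 'moment': array([ 0.00384566,  0.02422408, -0.03527611]), 'gripper_width': 1.000906169683888}
```

View pics/t0.png

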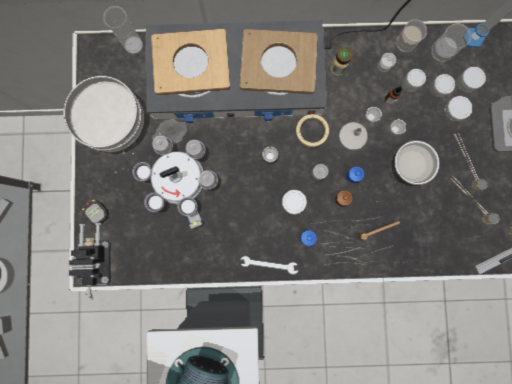

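View pics/s0.png

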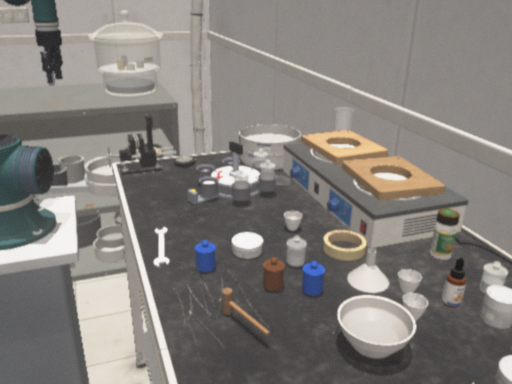

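The top view shows the changer at about (175,175), its yellow pointer at (195,222), and a clear bottle at (320,171). The tin is at (293,202) and the crucible at (270,154). In the side view the bottle is at (296,250). I'll enlarge both.

```bash
python3 - <<'E'
from h import *
a=cv2.imread('pics/t0.png'); b=cv2.imread('pics/s0.png')
A=cv2.resize(a[125:241,130:340],None,fx=3.8,fy=3.8,interpolation=cv2.INTER_CUBIC)
cv2.imwrite('pics/tc.png',A)
B=cv2.resize(b[135:275,180:330],None,fx=4,fy=4,interpolation=cv2.INTER_CUBIC)
cv2.imwrite('pics/sc.png',B)
for n in('side','top'):
    d=np.load('pics/%s0.npz'%n[0])['d']; c=get_calibration(n)
    X=np.array(c['R'])@[0.1305,.534,.252]+c['t']; print(n,'tcp',c['fx']*X[0]/X[2]+c['cx'],c['fy']*X[1]/X[2]+c['cy'],X[2])
    pts=dict(top=[(320,171),(321,166),(172,168),(195,222),(190,208),(293,202),(270,154)],side=[(296,240),(296,255),(194,191),(235,147),(209,185)])[n]
    for p in pts: print(n,p,np.round(w(n,d,*p),3))
E
```

```text
side tcp 54.51599666617864 78.78047200668148 1.56106546004273
side (296, 240) [ 0.591 -0.359  0.057]
side (296, 255) [ 0.586 -0.373  0.03 ]
side (194, 191) [0.457 0.    0.036]
side (235, 147) [0.59  0.054 0.129]
side (209, 185) [0.501 0.008 0.045]
top tcp -51.09755409176415 373.3599012233316 0.9238149249179519
top (320, 171) [ 0.592 -0.353  0.062]
top (321, 166) [ 0.609 -0.359  0.048]
top (172, 168) [0.601 0.05  0.142]
top (195, 222) [0.459 0.007 0.036]
top (190, 208) [0.5   0.02  0.041]
top (293, 202) [ 0.509 -0.276  0.023]
top (270, 154) [ 0.656 -0.215  0.004]
```

View pics/tc.png

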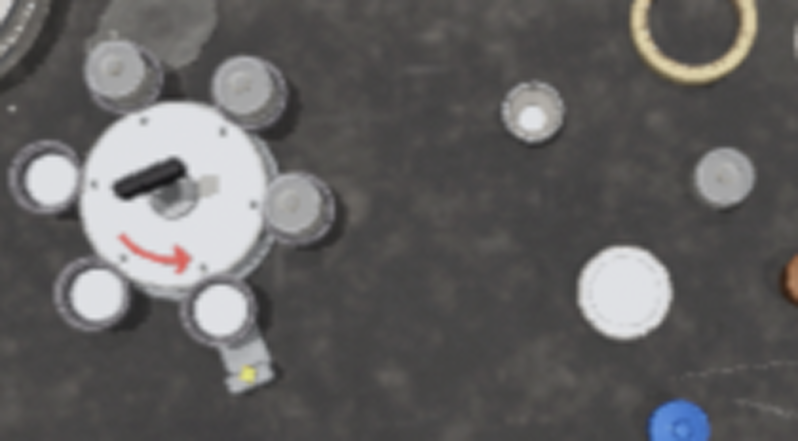

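View pics/sc.png

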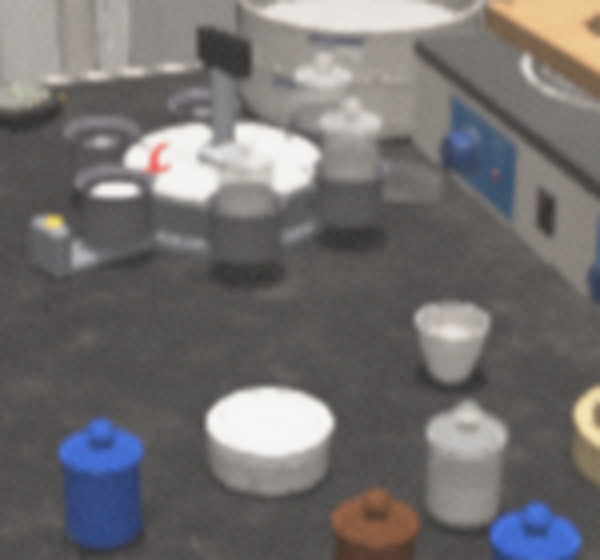

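The crops show the clear loose bottle (top crop (724,177), side crop (468,408)), the pocket rim at the pointer ((219,310) and (114,183)), and the bar knob ((150,178) and (223,52)).

```bash
python3 - <<'E'
from h import *
T=lambda x,y,h:onz('top',x/3.8+130-.4,y/3.8+125-.4,h)
S=lambda x,y,h:onz('side',x/4+180-.4,y/4+135-.4,h)
def tri(a,b):
    A=[];B=[]
    for n,(u,v) in(('top',(a[0]/3.8+129.6,a[1]/3.8+124.6)),('side',(b[0]/4+179.6,b[1]/4+134.6))):
        c=get_calibration(n);R=np.array(c['R']);o=-R.T@c['t'];r=R.T@np.array([(u-c['cx'])/c['fx'],(v-c['cy'])/c['fy'],1]);r/=np.linalg.norm(r)
        P=np.eye(3)-np.outer(r,r);A.append(P);B.append(P@o)
    return np.linalg.lstsq(np.vstack(A),np.hstack(B),rcond=None)[0]
p=lambda *a:print(a[0],*[np.round(x,4) for x in a[1:]])
p('bottle collar top',T(724,177,.046),'knobtop side',S(468,408,.062),'tri',tri((722,180),(468,410)))
p('bottle side base centre',S(463,512,.0))
p('mouth',T(219,310,.052),S(114,183,.052),tri((219,310),(114,183)))
p('pointer',T(248,374,.036),S(51,221,.036),tri((248,374),(51,221)))
p('bar',T(150,178,.138),S(223,52,.124),tri((150,178),(223,52)))
cups=np.array([T(x,y,.052) for x,y in [(124,75),(250,93),(300,207),(219,310),(93,294),(47,177)]])
c=cups.mean(0);p('axis',c)
for q in cups:p('cup',q,np.linalg.norm((q-c)[:2]),np.degrees(np.arctan2(*(q-c)[1::-1])))
print('bar ends',T(115,188,.138),T(186,168,.138)); print('plate ctr',T(175,198,.03))
ar=T(155,250,.05);print(ar)
d=np.load('pics/t0.npz')['d'];e=np.load('pics/s0.npz')['d']
# point clouds
for n,d in(('top',d),('side',e)):
    v,u=np.mgrid[0:384,0:512]; c=get_calibration(n);R=np.array(c['R']);X=np.stack([(u-c['cx'])/c['fx']*d,(v-c['cy'])/c['fy']*d,d],-1)-c['t'];W=(X@R)[d>0]
    for nm,cc,rr,lo,hi in(('bottle',(.59,-.362),.035,.035,.075),('bar',(.59,.05),.05,.112,.15),('rim',(.5,.02),.032,.045,.06)):
        m=(np.hypot(W[:,0]-cc[0],W[:,1]-cc[1])<rr)&(W[:,2]>lo)&(W[:,2]<hi);q=W[m]
        if len(q):print(n,nm,len(q),q.mean(0).round(4),q.min(0).round(3),q.max(0).round(3))
E
```

```text
Traceback (most recent call last):
numpy._core._exceptions._UFuncNoLoopError: ufunc 'multiply' did not contain a loop with signature matching types (dtype('<U12'), dtype('float64')) -> None
```

```bash
cat >> h.py <<'E'
def tri(a,b):  # full-image pixels: top a, side b
    A=[];B=[]
    for n,(u,v) in(('top',a),('side',b)):
        c=get_calibration(n);R=np.array(c['R']);o=-R.T@c['t'];r=R.T@np.array([(u-c['cx'])/c['fx'],(v-c['cy'])/c['fy'],1]);r/=np.linalg.norm(r)
        P=np.eye(3)-np.outer(r,r);A.append(P);B.append(P@o)
    return np.linalg.lstsq(np.vstack(A),np.hstack(B),rcond=None)[0]
def cloud(n,d):
    v,u=np.mgrid[0:384,0:512]; c=get_calibration(n);R=np.array(c['R']);X=np.stack([(u-c['cx'])/c['fx']*d,(v-c['cy'])/c['fy']*d,d],-1)-c['t'];return (X@R)[d>0]
p=lambda *a:print(*[x if isinstance(x,str) else np.round(x,4) for x in a])
E
python3 - <<'E'
from h import *
t=lambda x,y:(x/3.8+129.6,y/3.8+124.6)
s=lambda x,y:(x/4+179.6,y/4+134.6)
T=lambda x,y,h:onz('top',*t(x,y),h)
S=lambda x,y,h:onz('side',*s(x,y),h)
p('bottle collar top',T(724,177,.046),'knobtop side',S(468,408,.062),'tri',tri(t(722,180),s(468,410)))
p('bottle side base centre',S(463,512,.0))
p('mouth',T(219,310,.052),S(114,183,.052),tri(t(219,310),s(114,183)))
p('pointer',T(248,374,.036),S(51,221,.036),tri(t(248,374),s(51,221)))
p('bar',T(150,178,.138),S(223,52,.124),tri(t(150,178),s(223,52)))
cups=np.array([T(x,y,.052) for x,y in [(124,75),(250,93),(300,207),(219,310),(93,294),(47,177)]])
c=cups.mean(0);p('axis',c)
for q in cups:p('cup',q,np.linalg.norm((q-c)[:2]),np.degrees(np.arctan2(*(q-c)[1::-1])))
p('bar ends',T(115,188,.138),T(186,168,.138))
for n in('top','side'):
    W=cloud(n,np.load(f'pics/{n[0]}0.npz')['d'])
    for nm,cc,rr,lo,hi in(('bottle',(.59,-.362),.035,.035,.075),('bar',(.59,.05),.05,.112,.15),('rim',(.5,.02),.032,.045,.06)):
        m=(np.hypot(W[:,0]-cc[0],W[:,1]-cc[1])<rr)&(W[:,2]>lo)&(W[:,2]<hi);q=W[m]
        if len(q):p(n,nm,str(len(q)),q.mean(0),q.min(0),q.max(0))
E
```

```text
bottle collar top [ 0.5939 -0.3557  0.046 ] knobtop side [ 0.5948 -0.3535  0.062 ] tri [ 0.5922 -0.3528  0.0604]
bottle side base centre [ 0.5936 -0.3574  0.    ]
mouth [0.5045 0.0262 0.052 ] [0.5024 0.0234 0.052 ] [0.5039 0.0266 0.0506]
pointer [0.4566 0.0078 0.036 ] [0.4544 0.0094 0.036 ] [0.4554 0.008  0.0365]
bar [0.5923 0.0583 0.138 ] [0.5935 0.063  0.124 ] [0.5937 0.0614 0.1246]
axis [0.5941 0.0602 0.052 ]
cup [0.6847 0.0956 0.052 ] 0.0973 21.4043
cup [6.68e-01 6.00e-04 5.20e-02] 0.0949 -38.9094
cup [ 0.58   -0.0356  0.052 ] 0.0968 -98.407
cup [0.5045 0.0262 0.052 ] 0.0959 -159.269
cup [0.5193 0.12   0.052 ] 0.0959 141.3568
cup [0.6085 0.1541 0.052 ] 0.095 81.3131
bar ends [0.586  0.0827 0.138 ] [0.5985 0.0332 0.138 ]
top bottle 179 [ 0.5941 -0.3563  0.0512] [ 0.5736 -0.3784  0.0357] [ 0.6146 -0.3366  0.067 ]
top bar 134 [0.5926 0.0582 0.1332] [0.5794 0.035  0.1125] [0.6067 0.0838 0.1444]
top rim 101 [0.5038 0.0249 0.0504] [ 0.4792 -0.0012  0.0454] [0.5307 0.052  0.0559]
side bottle 283 [ 0.5903 -0.3627  0.0491] [ 0.5724 -0.3792  0.0352] [ 0.6139 -0.3363  0.0655]
side bar 146 [0.5913 0.055  0.128 ] [0.579  0.032  0.1122] [0.6075 0.0836 0.1422]
side rim 93 [0.5027 0.0249 0.0498] [ 0.4787 -0.0006  0.0452] [0.5295 0.0515 0.0561]
```

```bash
python3 - <<'E'
from h import *
from scipy.spatial.transform import Rotation as R
o=observe();M=R.from_rotvec(o['ee_rot']).as_matrix();print(M.round(3)); print(np.degrees(np.arctan2(M[1,2],M[0,2])))
for n,q in(('bottle',(.594,-.356)),('mouth',(.5045,.0258)),('axis',(.5935,.0597))):print(n,np.hypot(*q),np.degrees(np.arctan2(q[1],q[0])))
E
```

```text
[[-0.001 -0.971  0.238]
 [-0.002  0.238  0.971]
 [-1.     0.    -0.002]]
76.25860969194022
bottle 0.6925113717477858 -30.93537823844902
mouth 0.5051592719133243 2.9275410710817007
axis 0.5964950460816921 5.74404522109176
```

Emit:
carry_out([
  [0,0,0,2.32,-4.45,0,-1],
  [0,0,0,2.32,-4.45,0,-1],
  [0,0,0,2.32,-4.45,0,-1],
  [0,0,0,2.32,-4.45,0,-1],
  [0,0,0,2.32,-4.45,0,-1],
  [0,0,0,2.32,-4.45,0,-1],
  [0,0,0,2.32,-4.45,0,-1],
  [0,0,0,2.32,-4.45,0,-1],
  [0,0,0,2.32,-4.45,0,-1],
  [0,0,0,2.32,-4.45,0,-1],
], force=60)

```text
t: 1.1
ee_pos: [0.362, 0.089, 0.2532]
ee_rot: [-1.031, 1.312, 1.031]
ft_force: [1.8, 0.2, 0.5]
gripper_width: 1.004
```

Emit:
carry_out([
  [0,0,0,2.32,-4.45,0,-1],
  [0,0,0,2.32,-4.45,0,-1],
  [0,0,0,2.32,-4.45,0,-1],
  [0,0,0,2.32,-4.45,-1,-1],
  [0,0,0,2.32,-4.45,-1,-1],
  [0,0,0,2.32,-4.45,-1,-1],
  [0,0,0,2.32,-4.45,-1,-1],
  [0,0,0,2.32,-4.45,-2,-1],
  [0,0,0,2.32,-4.45,-2,-1],
  [0,0,0,2.32,-4.45,-2,-1],
])

```text
t: 2.1
ee_pos: [0.5866, -0.3413, 0.1571]
ee_rot: [-1.03, 1.313, 1.032]
ft_force: [1.0, 0.6, 1.1]
gripper_width: 1.003
```

Emit:
carry_out([
  [0,0,0,0,0,0,-1],
  [0,0,0,0,0,0,-1],
])

```text
t: 2.3
ee_pos: [0.5854, -0.3398, 0.1551]
ee_rot: [-1.025, 1.315, 1.035]
ft_force: [0.8, 0.2, 0.3]
gripper_width: 0.997
```

```bash
python3 - <<'E'
from h import *
a,d=snap('top','t1');b,e=snap('side','s1')
print(observe()['ee_pos'],observe()['ft_force'])
A=cv2.resize(a[120:220,270:370],(400,400),interpolation=cv2.INTER_CUBIC);B=cv2.resize(b[165:285,236:356],(400,400),interpolation=cv2.INTER_CUBIC)
cv2.imwrite('pics/g1.png',np.hstack([A,B])[:,:,::-1])
E
```

```text
[ 0.5862652  -0.3388081   0.15966349] [ 0.03456018  0.74088361 -0.03097126]
```

View pics/g1.png

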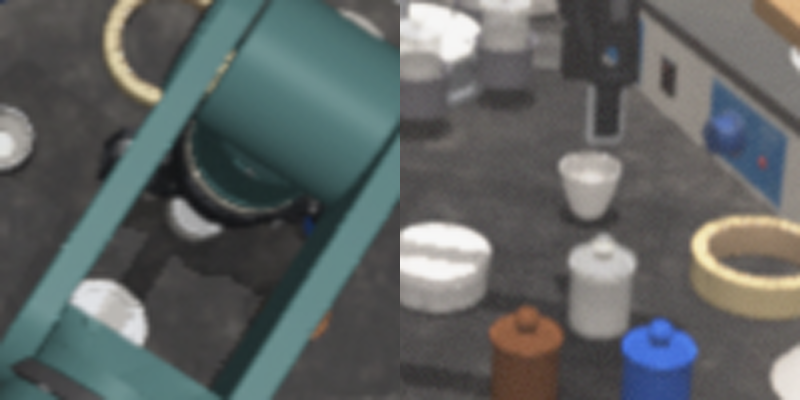

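The right half (side view) shows the bottle at (603,285) with the gripper above and slightly behind it. In the top view the arm hides the bottle. The pose fell about 17 mm short in y, so I'll correct that and descend.

Emit:
carry_out([
  [0,0,0,0.4,-0.85,0,-1],
  [0,0,0,0.4,-0.85,0,-1],
  [0,0,0,0,0,-2,-1],
  [0,0,0,0,0,-2,-1],
  [0,0,0,0,0,0,-1],
  [0,0,0,0,0,0,-1],
])

```text
t: 3.0
ee_pos: [0.5943, -0.3566, 0.1194]
ee_rot: [-1.031, 1.313, 1.031]
ft_force: [-0.3, 0.3, -0.6]
gripper_width: 0.999
```

```bash
python3 - <<'E'
from h import *
for i in range(6):
    capture('side'); o=observe();p(o['ee_pos'],o['ft_force'])
E
```

```text
[ 0.5948 -0.3569  0.1204] [ 0.6747  0.2904 -0.4847]
[ 0.595  -0.3571  0.1209] [ 0.1136 -0.7305  0.8779]
[ 0.595  -0.3571  0.121 ] [ 0.249  -0.8773 -0.0344]
[ 0.595  -0.3571  0.1208] [0.4384 0.5568 0.5035]
[ 0.5949 -0.357   0.1205] [0.7478 1.0155 0.2194]
[ 0.5947 -0.3569  0.1202] [ 0.238  -0.6324  0.4536]
```

Emit:
carry_out([
  [0,0,0,-0.05,0.1,-2,-1],
  [0,0,0,0,0,-2,-1],
  [0,0,0,0,0,-2,-1],
  [0,0,0,0,0,-1.35,-1],
  [0,0,0,0,0,0,-1],
  [0,0,0,0,0,0,0],
  [0,0,0,0,0,0,1],
  [0,0,0,0,0,0,1],
  [0,0,0,0,0,0,1],
  [0,0,0,0,0,0,1],
], force=60)

```text
t: 4.3
ee_pos: [0.5947, -0.3562, 0.0474]
ee_rot: [-1.033, 1.312, 1.028]
ft_force: [-0.2, 0.2, 5.2]
gripper_width: 0.461
```

Emit:
carry_out([
  [0,0,0,0,0,0,1],
  [0,0,0,0,0,0,1],
  [0,0,0,0,0,0,1],
])

```text
t: 4.6
ee_pos: [0.5947, -0.3562, 0.0474]
ee_rot: [-1.033, 1.312, 1.028]
ft_force: [-0.2, -0.9, 6.4]
gripper_width: 0.464
```

Emit:
carry_out([
  [0,0,0,0,0,1,1],
  [0,0,0,0,0,2,1],
  [0,0,0,0,0,3,1],
  [0,0,0,0,0,3,1],
  [0,0,0,0,0,3,1],
  [0,0,0,0,0,2,1],
  [0,0,0,0,0,1,1],
  [0,0,0,0,0,0,1],
])

```text
t: 5.4
ee_pos: [0.5942, -0.3559, 0.1971]
ee_rot: [-1.033, 1.312, 1.028]
ft_force: [-0.3, -0.1, -0.7]
gripper_width: 0.466
```

Emit:
carry_out([
  [0,0,0,-0.9,3.82,0,1],
  [0,0,0,-0.9,3.82,0,1],
  [0,0,0,-0.9,3.82,0,1],
  [0,0,0,-0.9,3.82,0,1],
  [0,0,0,-0.9,3.82,0,1],
  [0,0,0,-0.9,3.82,0,1],
  [0,0,0,-0.9,3.82,0,1],
  [0,0,0,-0.9,3.82,0,1],
  [0,0,0,-0.9,3.82,0,1],
  [0,0,0,-0.9,3.82,0,1],
])

```text
t: 6.4
ee_pos: [0.502, 0.0279, 0.1929]
ee_rot: [-1.029, 1.316, 1.033]
ft_force: [0.6, 0.1, -0.1]
gripper_width: 0.465
```

Emit:
carry_out([
  [0,0,0,0,0,0,1],
  [0,0,0,0,0,0,1],
  [0,0,0,0,0,0,1],
])

```text
t: 6.7
ee_pos: [0.5035, 0.0256, 0.1941]
ee_rot: [-1.03, 1.315, 1.031]
ft_force: [0.1, -0.7, -0.9]
gripper_width: 0.461
```

```bash
python3 - <<'E'
from h import *
a,d=snap('top','t2');b,e=snap('side','s2')
for i in range(3):
    capture('side');o=observe();p(o['ee_pos'],o['ee_rot'],o['ft_force'],o['gripper_width'])
c=get_calibration('side');X=np.array(c['R'])@o['ee_pos']+c['t'];u,v=c['fx']*X[0]/X[2]+c['cx'],c['fy']*X[1]/X[2]+c['cy'];print(u,v,X[2])
u0,v0=170,90
A=cv2.resize(b[v0:v0+120,u0:u0+100],None,fx=5,fy=5,interpolation=cv2.INTER_CUBIC)
cv2.imwrite('pics/g2.png',A[:,:,::-1])
E
```

```text
[0.5038 0.0253 0.1947] [-1.029   1.3147  1.0298] [-0.8542 -0.6208 -0.1732] 0.4584
[0.5039 0.0253 0.1949] [-1.0292  1.3143  1.0296] [-1.0298  0.3095 -0.4683] 0.4624
[0.5039 0.0255 0.195 ] [-1.0293  1.3141  1.0297] [-0.1473  0.3151  0.1756] 0.4598
207.22810474679974 129.62725848031783 1.262055505309386
```

View pics/g2.png

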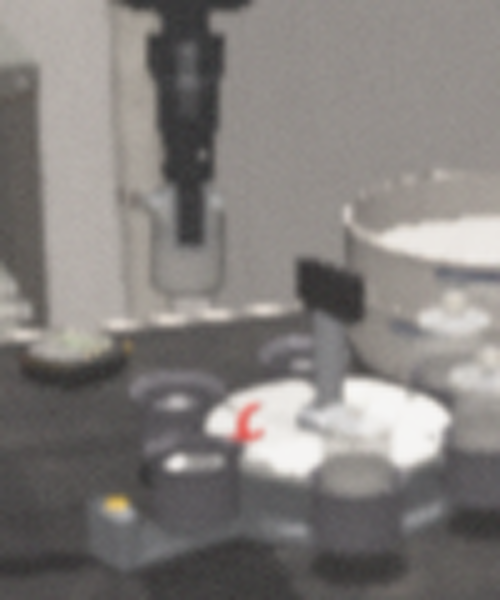

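The picture shows the bottle hanging upright (crop: body 155–223, bottom about 290) with the fingertips at about 245, well above its underside. The rim centre is near (193,460). I'll check the bottle's offset from the TCP numerically.

```bash
python3 - <<'E'
from h import *
from scipy.optimize import least_squares
def pr(n,X):
    c=get_calibration(n);Y=np.array(c['R'])@X+c['t'];return c['fx']*Y[0]/Y[2]+c['cx'],c['fy']*Y[1]/Y[2]+c['cy']
def cr(X):u,v=pr('side',np.array(X));return (u-170+.4)*5,(v-90+.4)*5
print('mouth',cr([.5045,.0258,.052]),'tcp/bottle mid',cr([.5039,.0255,.16]),'bottom',cr([.5039,.0255,.148]))
W=cloud('side',np.load('pics/s2.npz')['d'])
m=(abs(W[:,0]-.504)<.04)&(abs(W[:,1]-.0255)<.04)&(W[:,2]>.148)&(W[:,2]<.173);q=W[m];p(str(len(q)),q.min(0),q.max(0),q.mean(0))
if len(q)>10:
    f=least_squares(lambda c:np.hypot(q[:,0]-c[0],q[:,1]-c[1])-.02,[.504,.0255],loss='soft_l1',f_scale=.002);p(f.x)
# same fit for start bottle, side and rim (both views) for bias
for n in('side',):
    V=cloud(n,np.load('pics/s0.npz')['d']);m=(abs(V[:,0]-.594)<.035)&(abs(V[:,1]+.356)<.035)&(V[:,2]>.008)&(V[:,2]<.035);q=V[m]
    f=least_squares(lambda c:np.hypot(q[:,0]-c[0],q[:,1]-c[1])-.02,[.594,-.356],loss='soft_l1',f_scale=.002);p('start',str(len(q)),f.x)
# cup outer wall r 28
V=cloud('side',np.load('pics/s0.npz')['d']);m=(np.hypot(V[:,0]-.5045,V[:,1]-.0258)<.035)&(V[:,1]<.026)&(V[:,2]>.02)&(V[:,2]<.046);q=V[m];p('cup',str(len(q)),q.min(0),q.max(0))
f=least_squares(lambda c:np.hypot(q[:,0]-c[0],q[:,1]-c[1])-.028,[.5045,.0258],loss='soft_l1',f_scale=.002);p(f.x)
# bottle columns in s2 by rows
g=cv2.cvtColor(np.load('pics/s2.npz')['p'],cv2.COLOR_RGB2GRAY)
for v in(140,142,144):print(v,g[v,196:222])
E
```

```text
mouth (np.float64(195.18078448684176), np.float64(451.6986047597429)) tcp/bottle mid (np.float64(189.68660681497934), np.float64(263.91859796224463)) bottom (np.float64(190.2108700441357), np.float64(285.4666860094862))
127 [ 4.829e-01 -4.000e-04  1.487e-01] [0.5197 0.0276 0.1728] [0.4989 0.0114 0.1612]
[0.5032 0.0269]
start 202 [ 0.594  -0.3542]
cup 154 [0.4809 0.0009 0.0203] [0.5394 0.0258 0.0458]
[0.5062 0.0328]
140 [151 158 160 150 130 130 139 140 139 138 132 132 129 126 130 133 133 126
 118 132 143 146 142 144 144 143]
142 [152 160 159 152 128 131 141 146 147 147 147 146 145 144 141 139 136 125
 113 133 141 145 143 139 142 143]
144 [154 160 162 150 129 135 143 145 149 146 148 147 147 143 142 139 136 126
 118 133 141 143 142 137 140 142]
```

Emit:
carry_out([
  [0,0,0,0.05,0,-1,1],
  [0,0,0,0,0,-2,1],
  [0,0,0,0,0,-2,1],
  [0,0,0,0,0,-2,1],
  [0,0,0,0,0,-1,1],
  [0,0,0,0,0,-0.6,1],
  [0,0,0,0,0,-0.3,1],
  [0,0,0,0,0,0,1],
  [0,0,0,0,0,0,1],
  [0,0,0,0,0,0,1],
])

```text
t: 7.95
ee_pos: [0.5048, 0.0264, 0.1072]
ee_rot: [-1.032, 1.312, 1.03]
ft_force: [0.5, 0.2, -0.8]
gripper_width: 0.466
```

Emit:
carry_out([
  [0,0,0,0,0,-0.2,1],
  [0,0,0,0,0,-0.2,1],
  [0,0,0,0,0,-0.2,1],
  [0,0,0,0,0,0,1],
  [0,0,0,0,0,0,1],
])

```text
t: 8.45
ee_pos: [0.5041, 0.0264, 0.1001]
ee_rot: [-1.031, 1.313, 1.031]
ft_force: [-0.7, -0.2, -0.6]
gripper_width: 0.463
```

Emit:
carry_out([
  [0,0,0,0,0,-0.2,1],
  [0,0,0,0,0,0,1],
  [0,0,0,0,0,-0.2,1],
  [0,0,0,0,0,0,1],
  [0,0,0,0,0,0,1],
])

```text
t: 8.95
ee_pos: [0.5042, 0.0264, 0.0961]
ee_rot: [-1.031, 1.313, 1.031]
ft_force: [0.6, -0.8, -1.4]
gripper_width: 0.461
```

Emit:
carry_out([
  [0,0,0,0,0,-0.1,1],
  [0,0,0,0,0,-0.1,1],
  [0,0,0,0,0,0,1],
])

```text
t: 9.25
ee_pos: [0.5041, 0.0264, 0.094]
ee_rot: [-1.031, 1.313, 1.031]
ft_force: [0.8, 0.1, -0.1]
gripper_width: 0.465
```

Emit:
carry_out([
  [0,0,0,0,0,-0.1,1],
  [0,0,0,0,0,-0.1,1],
  [0,0,0,0,0,0,1],
])

```text
t: 9.55
ee_pos: [0.5041, 0.0264, 0.092]
ee_rot: [-1.031, 1.313, 1.031]
ft_force: [-0.1, -0.2, -0.5]
gripper_width: 0.465
```

Emit:
carry_out([
  [0,0,0,0,0,-0.1,1],
  [0,0,0,0,0,-0.1,1],
  [0,0,0,0,0,0,1],
])

```text
t: 9.85
ee_pos: [0.5041, 0.0264, 0.09]
ee_rot: [-1.031, 1.313, 1.031]
ft_force: [0.2, 0.2, -0.5]
gripper_width: 0.465
```

Emit:
carry_out([
  [0,0,0,0,0,-0.1,1],
  [0,0,0,0,0,0,1],
])

```text
t: 10.05
ee_pos: [0.5042, 0.0264, 0.0891]
ee_rot: [-1.031, 1.313, 1.031]
ft_force: [0.2, 0.2, -0.1]
gripper_width: 0.459
```

In the bore with no lateral force. Continuing.

Emit:
carry_out([
  [0,0,0,0,0,-0.1,1],
  [0,0,0,0,0,-0.1,1],
  [0,0,0,0,0,0,1],
])

```text
t: 10.35
ee_pos: [0.5045, 0.0264, 0.0877]
ee_rot: [-1.031, 1.313, 1.03]
ft_force: [-1.3, 0.5, 2.2]
gripper_width: 0.464
```

Emit:
carry_out([
  [0,0,0,0,0,-0.1,1],
  [0,0,0,0,0,0,1],
])

```text
t: 10.55
ee_pos: [0.5046, 0.0264, 0.087]
ee_rot: [-1.031, 1.312, 1.03]
ft_force: [-1.4, -0.2, 4.9]
gripper_width: 0.461
```

Emit:
carry_out([
  [0,0,0,0,0,-0.1,1],
  [0,0,0,0,0,0,1],
])

```text
t: 10.75
ee_pos: [0.5048, 0.0263, 0.0864]
ee_rot: [-1.032, 1.312, 1.03]
ft_force: [-1.6, 1.0, 6.6]
gripper_width: 0.458
```

Emit:
carry_out([
  [0,0,0,0,0,-0.1,1],
  [0,0,0,0,0,0,1],
])

```text
t: 10.95
ee_pos: [0.5048, 0.0263, 0.0856]
ee_rot: [-1.032, 1.312, 1.029]
ft_force: [-2.5, 0.2, 7.7]
gripper_width: 0.464
```

Emit:
carry_out([
  [0,0,0,0,0,-0.1,1],
  [0,0,0,0,0,0,1],
])

```text
t: 11.15
ee_pos: [0.5048, 0.0263, 0.0846]
ee_rot: [-1.032, 1.312, 1.03]
ft_force: [-1.4, 0.2, 6.4]
gripper_width: 0.46
```

Emit:
carry_out([
  [0,0,0,0,0,-0.1,1],
  [0,0,0,0,0,0,1],
])

```text
t: 11.35
ee_pos: [0.5049, 0.0263, 0.0836]
ee_rot: [-1.032, 1.312, 1.029]
ft_force: [-3.0, -0.4, 7.3]
gripper_width: 0.464
```

Emit:
carry_out([
  [0,0,0,0,0,-0.1,1],
  [0,0,0,0,0,0,1],
])

```text
t: 11.55
ee_pos: [0.5048, 0.0263, 0.0826]
ee_rot: [-1.032, 1.312, 1.029]
ft_force: [-0.9, -0.5, 8.5]
gripper_width: 0.467
```

Emit:
carry_out([
  [0,0,0,0,0,-0.1,1],
  [0,0,0,0,0,0,1],
])

```text
t: 11.75
ee_pos: [0.5049, 0.0263, 0.0816]
ee_rot: [-1.032, 1.312, 1.029]
ft_force: [-1.2, -1.2, 7.0]
gripper_width: 0.467
```

Emit:
carry_out([
  [0,0,0,0,0,-0.1,1],
  [0,0,0,0,0,0,1],
])

```text
t: 11.95
ee_pos: [0.505, 0.0263, 0.0811]
ee_rot: [-1.032, 1.311, 1.029]
ft_force: [-2.3, 0.4, 9.1]
gripper_width: 0.463
```

Emit:
carry_out([
  [0,0,0,0,0,-0.1,1],
  [0,0,0,0,0,0,1],
])

```text
t: 12.15
ee_pos: [0.5052, 0.0263, 0.0806]
ee_rot: [-1.032, 1.311, 1.029]
ft_force: [-2.8, -0.7, 11.2]
gripper_width: 0.467
```

Emit:
carry_out([
  [0,0,0,0,0,-0.1,1],
  [0,0,0,0,0,0,1],
])

```text
t: 12.35
ee_pos: [0.5054, 0.0262, 0.0802]
ee_rot: [-1.033, 1.311, 1.028]
ft_force: [-3.2, 0.2, 13.6]
gripper_width: 0.465
```

Emit:
carry_out([
  [0,0,0,0,0,-0.1,1],
  [0,0,0,0,0,0,1],
])

```text
t: 12.55
ee_pos: [0.5057, 0.0261, 0.0798]
ee_rot: [-1.033, 1.31, 1.028]
ft_force: [-3.9, 0.7, 15.2]
gripper_width: 0.468
```

Emit:
carry_out([
  [0,0,0,0,0,-0.06,1],
  [0,0,0,0,0,0,1],
  [0,0,0,0,0,0,1],
  [0,0,0,0,0,0,1],
])

```text
t: 12.95
ee_pos: [0.5058, 0.0261, 0.0795]
ee_rot: [-1.033, 1.31, 1.027]
ft_force: [-5.0, 0.1, 16.4]
gripper_width: 0.464
```

Emit:
carry_out([
  [0,0,0,0,0,0.1,1],
  [0,0,0,0,0,0.1,1],
  [0,0,0,0,0,0.1,1],
  [0,0,0,0,0,0,1],
])

```text
t: 13.35
ee_pos: [0.5054, 0.0261, 0.081]
ee_rot: [-1.033, 1.311, 1.028]
ft_force: [-1.8, 0.7, 10.3]
gripper_width: 0.463
```

Emit:
carry_out([
  [0,0,0,0,0,0,-0.1],
  [0,0,0,0,0,0,-0.4],
  [0,0,0,0,0,0,-0.4],
  [0,0,0,0,0,0,-0.4],
])

```text
t: 13.75
ee_pos: [0.5038, 0.0264, 0.078]
ee_rot: [-1.03, 1.314, 1.032]
ft_force: [-0.5, 0.1, -0.4]
gripper_width: 0.7
```

Emit:
carry_out([
  [0,0,0,0,0,1,-0.4],
  [0,0,0,0,0,3,-0.4],
  [0,0,0,0,0,3,-0.4],
  [0,0,0,0,0,3,-0.4],
  [0,0,0,0,0,2,-0.4],
  [0,0,0,0,0,0,-0.4],
])

```text
t: 14.35
ee_pos: [0.5063, 0.0263, 0.2033]
ee_rot: [-1.035, 1.306, 1.025]
ft_force: [0.5, -0.2, 0.5]
gripper_width: 0.703
```

Emit:
carry_out([
  [0,0,-0.12,1.12,0.42,0,-0.4],
  [0,0,-0.12,1.12,0.42,0,-0.4],
  [0,0,-0.12,1.12,0.42,0,-0.4],
  [0,0,-0.12,1.12,0.42,0,-0.4],
  [0,0,-0.12,1.12,0.42,0,-0.4],
  [0,0,-0.12,1.12,0.42,0,-0.4],
  [0,0,-0.12,1.12,0.42,0,-0.4],
  [0,0,-0.12,1.12,0.42,0,-0.4],
  [0,0,0,0,0,0,-0.4],
  [0,0,0,0,0,0,-0.4],
])

```text
t: 15.35
ee_pos: [0.5931, 0.0599, 0.1972]
ee_rot: [-0.293, 1.554, 0.293]
ft_force: [0.5, 0.4, -0.3]
gripper_width: 0.706
```

```bash
python3 - <<'E'
from h import *
from scipy.spatial.transform import Rotation as R
b,e=snap('side','s3')
for i in range(2):
    capture('side');o=observe();p(o['ee_pos'],o['ft_force'],o['gripper_width'],o['joint_pos'])
M=R.from_rotvec(o['ee_rot']).as_matrix();p(M,np.degrees(np.arctan2(M[1,2],M[0,2])))
A=cv2.resize(b[90:210,170:290],None,fx=5,fy=5,interpolation=cv2.INTER_CUBIC)
cv2.imwrite('pics/g3.png',A[:,:,::-1])
E
```

```text
[0.5931 0.0599 0.198 ] [ 0.2541 -0.04   -0.0978] 0.6972 [ 5.500e-03  2.069e-01  1.345e+00 -1.000e-04  1.591e+00 -3.670e-01]
[0.5932 0.0598 0.1983] [-0.3908  0.1852 -0.1526] 0.7021 [ 0.0055  0.2066  1.3448 -0.      1.591  -0.3666]
[[-8.000e-04 -3.636e-01  9.316e-01]
 [-0.000e+00  9.316e-01  3.636e-01]
 [-1.000e+00  2.000e-04 -7.000e-04]] 21.3195
```

View pics/g3.png

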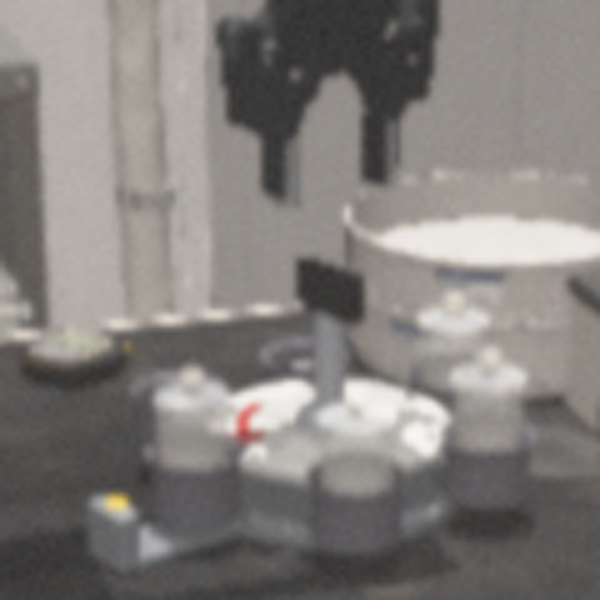

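The loose bottle now stands in the pointer pocket (crop (195,400)), and the open fingers straddle the bar knob (330,290). Descending to grip it.

Emit:
carry_out([
  [0,0,0,0,0,-2,-0.4],
  [0,0,0,0,0,-2,-0.4],
  [0,0,0,0,0,-2,-0.4],
  [0,0,0,0,0,-1.1,-0.4],
  [0,0,0,0,0,0,-0.4],
  [0,0,0,0,0,0,0.3],
  [0,0,0,0,0,0,1],
  [0,0,0,0,0,0,1],
  [0,0,0,0,0,0,1],
  [0,0,0,0,0,0,1],
], force=80)

```text
t: 16.5
ee_pos: [0.5939, 0.0598, 0.1293]
ee_rot: [-0.292, 1.55, 0.29]
ft_force: [-2.3, -1.7, 5.9]
gripper_width: 0.153
```

Emit:
carry_out([
  [0,0,0,0,0,0,1],
  [0,0,0,0,0,0,1],
  [0,0,0,0,0,0,1],
])

```text
t: 16.8
ee_pos: [0.5939, 0.0598, 0.1293]
ee_rot: [-0.292, 1.55, 0.29]
ft_force: [-3.6, -1.8, 5.9]
gripper_width: 0.151
```

Emit:
carry_out([
  [0,0,0.03,0,0,0,1],
  [0,0,0.06,0,0,0,1],
  [0,0,0.06,0,0,0,1],
  [0,0,0.06,0,0,0,1],
  [0,0,0.06,0,0,0,1],
  [0,0,0.06,0,0,0,1],
  [0,0,0.06,0,0,0,1],
  [0,0,0.06,0,0,0,1],
  [0,0,0.06,0,0,0,1],
  [0,0,0,0,0,0,1],
])

```text
t: 17.8
ee_pos: [0.5951, 0.0606, 0.1294]
ee_rot: [-0.688, 1.455, 0.687]
ft_force: [1.1, 2.6, 4.5]
gripper_width: 0.146
```

```bash
python3 - <<'E'
from h import *
from scipy.spatial.transform import Rotation as R
o=observe();M=R.from_rotvec(o['ee_rot']).as_matrix();p(o['ee_pos'],o['ft_force'],o['moment'],o['gripper_width'],np.degrees(np.arctan2(M[1,2],M[0,2]))-21.32)
E
```

```text
[0.5951 0.0606 0.1294] [1.0757 2.5585 4.5434] [0.2157 0.0823 0.0966] 0.146 29.1781
```

Turned 29° with low forces. 31° remain, about 0.53 rad.

Emit:
carry_out([
  [0,0,0.06,0,0,0,1],
  [0,0,0.06,0,0,0,1],
  [0,0,0.06,0,0,0,1],
  [0,0,0.06,0,0,0,1],
  [0,0,0.06,0,0,0,1],
  [0,0,0.06,0,0,0,1],
  [0,0,0.06,0,0,0,1],
  [0,0,0.06,0,0,0,1],
  [0,0,0.05,0,0,0,1],
  [0,0,0,0,0,0,1],
])

```text
t: 18.8
ee_pos: [0.5957, 0.062, 0.1294]
ee_rot: [-1.091, 1.273, 1.089]
ft_force: [2.4, 5.4, 4.8]
gripper_width: 0.146
```

Emit:
carry_out([
  [0,0,0,0,0,0,1],
  [0,0,0,0,0,0,1],
])

```text
t: 19.0
ee_pos: [0.5957, 0.062, 0.1294]
ee_rot: [-1.091, 1.274, 1.089]
ft_force: [3.7, 5.1, 3.5]
gripper_width: 0.149
```

```bash
python3 - <<'E'
from h import *
from scipy.spatial.transform import Rotation as R
o=observe();M=R.from_rotvec(o['ee_rot']).as_matrix();p(o['ee_pos'],o['ft_force'],o['moment'],o['gripper_width'],np.degrees(np.arctan2(M[1,2],M[0,2]))-21.32)
E
```

```text
[0.5957 0.062  0.1294] [3.6628 5.1016 3.4509] [ 0.5859 -0.183   0.1459] 0.149 59.5529
```

Emit:
carry_out([
  [0,0,0,0,0,0,0.6],
  [0,0,0,0,0,0,0.2],
  [0,0,0,0,0,0,-0.2],
  [0,0,0,0,0,0,-0.4],
  [0,0,0,0,0,0,-0.4],
])

```text
t: 19.5
ee_pos: [0.5934, 0.0596, 0.127]
ee_rot: [-1.09, 1.282, 1.091]
ft_force: [-0.4, -0.3, 0.5]
gripper_width: 0.697
```

Emit:
carry_out([
  [0,0,0,0,0,1,-0.4],
  [0,0,0,0,0,2,-0.4],
  [0,0,0,0,0,3,-0.4],
  [0,0,0,0,0,3,-0.4],
  [0,0,0,0,0,3,-0.4],
  [0,0,0,-3,0,0,-0.4],
  [0,0,0,-4,0,0,-0.4],
  [0,0,0,-4,0,0,-0.4],
  [0,0,0,-4,0,0,-0.4],
  [0,0,0,-4,0,0,-0.4],
])

```text
t: 20.5
ee_pos: [0.4022, 0.0599, 0.2484]
ee_rot: [-1.091, 1.28, 1.09]
ft_force: [-0.7, -0.6, 0.6]
gripper_width: 0.699
```

Emit:
carry_out([
  [0,0,0,-2,4.5,0,-0.4],
  [0,0,0,-2,4.5,0,-0.4],
  [0,0,0,0,4.5,0,-0.4],
  [0,0,0,0,4.5,0,-0.4],
  [0,0,0,0,4.5,0,-0.4],
  [0,0,0,0,0,0,-0.4],
  [0,0,0,0,0,0,-0.4],
])

```text
t: 21.2
ee_pos: [0.3636, 0.2855, 0.248]
ee_rot: [-1.093, 1.28, 1.092]
ft_force: [0.4, -0.9, 0.2]
gripper_width: 0.7
```

```bash
python3 - <<'E'
from h import *
a,d=snap('top','t4');b,e=snap('side','s4');o=observe();p(o['t'],o['ee_pos'],o['ft_force'],o['qvel'])
A=cv2.resize(a[125:235,130:230],(400,440),interpolation=cv2.INTER_CUBIC);B=cv2.resize(b[120:230,180:280],(400,440),interpolation=cv2.INTER_CUBIC)
cv2.imwrite('pics/g4.png',np.hstack([A,B])[:,:,::-1])
E
```

```text
21.3 [0.3639 0.2843 0.2481] [-0.0826  0.2573 -0.3054] [-0.0181 -0.0063  0.008   0.0033 -0.0053  0.0012]
```

View pics/g4.png

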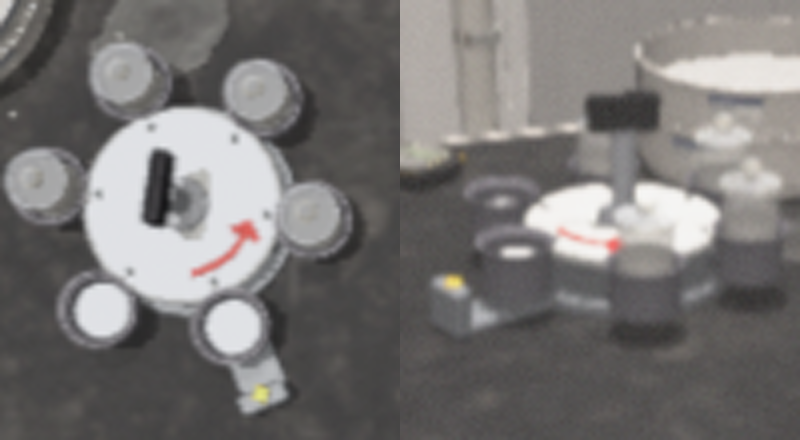

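The wheel has moved one click: the arrow and bar have turned, and an empty pocket is at the pointer (232,327). All four bottles stand in cups, the newly loaded one at (313,213). The arm is clear, so I'm handing in.

```bash
python3 -c "
from cell import *
print(close_job())"
```

```text
the job is handed in; nothing more can be done
None
```

The bottle is loaded and the wheel is one click further counter-clockwise. I handed the job in at about 21.3 s, and the hand-in gives no verdict.

- **Loading:** I gripped the loose glass bottle, lowered it into the pocket at the pointer and pushed it down. The seat slid about 5 mm at 7–8 N, then the force rose steeply at its stop. I held the push at up to about 16.4 N, below the 25 N limit.
- **Turning:** I gripped the bar knob and turned the wheel. The tool measured 59.6° at the end of the turn. Then I let go and moved the arm clear.
- **Last checks:** The final pictures show the wheel one notch on, an empty pocket at the pointer and all four bottles upright in their cups. The wrist force read about zero. I did not measure the wheel's resting angle or the bottle's final tilt separately. I also did not check the tin and crucible in a last picture, but no move went close to them.
- **Disagreements:** The fast transfer to the bottle stopped about 17 mm short, and I corrected it before gripping. My quick circle fit of the cup wall in the side view put it about 7 mm off in y. I ignored that fit because the rim measurements from both cameras agreed, and the bottle went in with only small side forces.

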